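Screw down the slicer's depth nut and pin it

ROBOT

A 6-joint arm with a two-finger parallel gripper is mounted at the origin on a cart in front of the work surface, level with it; the furniture and walls round the work are solid. World frame = base frame: x ahead of the robot, y to its left, z up, the work surface at z = 0. Lengths are in mm, angles in degrees, forces in N, time in s.
With the tool pointing down it reaches from about 275 to 975 mm from the base axis. Payload 8.4 kg.
Tool frame: the origin (TCP) lies at the very end of the fingers, on their centre line; the grasp point (between the pads) lies 19 mm behind it (grip_depth is the z of the grasp point in the tool frame, in mm); z points along the fingers, y is the line along which they close (so a half turn about z gives the same grasp; the last joint's range is limited). The gripper opens to 92 mm and grips with 3 to 60 N. Pads are 20 mm wide; open, the fingers measure 128 mm over their backs; the gripper's body (75 mm by 189 mm) begins 69 mm behind the grasp point.
Start: joints at [-66.257, 20.225, 93.587, -0, 66.188, -0.138], TCP at [253.021, -571.496, 174.583] pointing down, gripper open.
Joint ranges: [-150.9, 150.9], [-52.94, 120.26], [3.33, 152.33], [-74.26, 254.26], [0, 154.13], [-172.89, 172.89]. Speed limits (degrees/s): [127.2, 127.2, 159.86, 180, 180, 180].

INTERFACE

Orientations are given as a 3x3 rotation matrix whose columns are the frame's x, y, z axes.
In Python, from rig import * gives the robot as it stands.
- The arm moves only by the tool step_arm, never from a script. Its argument "series" is a list of rows, each a list of 6 numbers: the shift along the tool's x, y, z scaled (see below), then the turn, a rotation vector about the tool's x, y, z scaled (see below). In form: [[tx, ty, tz, rx, ry, rz], ...]. A call has 1 to 10 rows; each row shifts and turns the commanded pose from where the row before left it, along the tool's axes as they then stand; what a row does not reach is not made up. The controller multiplies each number of a shift by 0.2 m and each number of a turn by pi/4 rad. A row lasts 1/12 s, in which the tool goes at most 41.7 mm and 7.16 degrees, less where a joint would pass 70% of its speed; a pose out of reach is approached as far as the arm can. A call with a number of a shift or a turn outside -1 to 1 is refused whole. A call with a gripper value outside its range is refused whole. "fingers" is the opening, from 0 (shut) to 1 (fully open), set as the call begins (left out, the last holds). The fingers move at their own pace and stop on an object; "squeeze" is the grip in N (left out, the last holds). Time passes only in rows, so rows that do not move let the fingers close. It gives the time, the measured TCP pose, the force, the opening and the grip force at its end, in the units of the state.
- observe(): the state, without advancing time (a new reading comes with each control period).
- get_image(name): name is "side" or "top" or "wrist"; returns a dict with "color" (400x640x3 uint8, red, green, blue), "z_map" (400x640 float32, mm along the optical axis (not along the pixel's ray), 0 where there is no reading), "fovy" (degrees; the focal length in pixels is half the picture's height over the tangent of half this angle, whatever the lens; pixels are square), "cx", "cy" (the principal point, pixels), "dist" ([k1, k2, p1, p2, k3] as OpenCV has them; the pictures are not rectified), "rvec" (rotation vector, rad) and "tvec" (3), from world to camera coordinates, as OpenCV has them; the wrist camera has in their place "hand_eye" (4x4, takes a point from camera to tool coordinates, whose origin is the TCP and whose axes are the flange's). Camera axes: x right, y down, z forward; pixel columns grow to the right and rows downward; lengths in mm; the calibration is good to about 2 mm. A picture is of the moment at which its call begins: read the wrist's pose just before it.
- hand_in(): hands the job in; it is judged then, once.
Trained networks look in the newest picture that a camera, given by its name, has taken for a name from the list of things; names that differ only in an ending like _2 or _b are one class to them, and where a whole thing is asked for, a point or a joint stands for the part that bears it (a point fixed in the world has none). Each returns a list of dicts, best first, with "confidence" (0 to 1); they miss things now and then, are a little off and sometimes report something else, mostly with a low value. They report only what shows in the picture. A call takes as long as a camera call.
- spot_in(camera, label): "at" ([x, y, z] in mm, in the coordinates of the camera as it stood for that picture, good to about 4 mm: the middle of the surface that is visible of it).
- trace(camera, label): "pixels" (400x640 bool, what is visible of it).
- pinpoint(camera, label): "at" ([x, y, z] in mm, in the coordinates of the camera as it stood for that picture, good to about 4 mm: a listed point, or the origin of a listed thing).
The state is a dict: "clock": time; "joint_positions": joint angles; "joint_vel": joint speeds; "joint_torque": joint torques, N m; "tool_pos": TCP position; "eef_rot": TCP orientation; "force": force on the tool from outside, world axes, zero at the start; "moment": the same for the moment, N m; "width": opening from 0.0 (shut) to 1.0 (fully open); "grip_force": force on a finger pad.
Only numpy, scipy, OpenCV 4.12 (cv2) and the standard library are available. Lean on these libraries where they do the work, as an engineer would, in place of code of your own. Each camera call takes 0.05 s, during which the arm holds its last target. There are 200 camera calls.

TASK

Set the bench slicer's depth stop and lock it: screw the black-knobbed hand nut down its leaning screw until the cross hole in its collar has come down to the lock pin and lines up with it, then push the pin fully home through the hole. The nut has to go down about one to one and a third turns; leave the ramekin, the salt shaker and the spice jar where they stand.

Things in the scene. Friction and masses are not known exactly. Their poses are not given: they have to be found in the camera images.
- slicer_head: Fixed leaning head of the bench slicer (white column, 20 mm steel screw). Origin on the screw axis at lock-pin level, about 102 mm above the worktop. z: up the screw, which leans 30 degrees from vertical to the slicer's front (roughly to the robot) and ends at z = 71 mm. y: level, from the screw out along the lock pin to its button. x: square to both, to the slicer's back.
- knob_middle (a point): On the screw axis, half-way up the hand nut's black fluted knob (46 mm across, 30 mm high); moves along the screw but does not turn. Best gripped with the fingers along the screw. Right-hand thread, 12 mm a turn: clockwise seen from above lowers it. Starts 11.5 to 15.5 mm too high; lined up at z = 39 mm in the slicer_head frame. Turns with about 0.1 N m of friction, stays where left.
- hole_middle (a point): Centre of the 12 mm cross hole through the nut's aluminium collar (40 mm across, from 12 mm below to 24 mm above this point), on the screw axis; moves along the screw but does not turn. Two white lines on the knob's top run parallel to the hole: lined up, they point along slicer_head y and this point is at its origin. Half a turn off, the hole is 6 mm too high or low and the pin is blocked.
- seat (a point): Centre of the top of the fixed steel seat flange (34 mm radius, 11 mm thick) round the screw, 13 mm below pin level. The nut comes to a hard stop on it 0.52 rad (30 degrees, 1.0 mm) below the lined-up position, so: turn it down until it is felt to stop, then turn it back 0.52 rad. The pin's round nose draws the hole into line over about the last 8 degrees either way.
- pin_guide (a point): Middle of the fixed steel guide in which the lock pin slides: 10 mm radius, 27 to 45 mm from the screw axis along slicer_head y, carried by a bracket below it from the seat flange. Above 10 mm over pin level nothing stands beside the nut, so fingers may turn round the knob there.
- pin_button (a point): Middle of the flat outer face of the lock pin's black button (24 mm across, 9 mm thick), which looks along slicer_head y. The pin is captive, 8 mm thick, round-nosed; it is pushed towards the screw against about 2 N of friction, has no spring and stays where left. Face 101 to 104 mm from the screw axis at the start, 56 mm fully home. At least 40 mm free round the button outside the guide.
- lock_pin (a joint): How far the lock pin has been pushed in, m: 0 to 0.003 at the start, about 0.006 to 0.009 when its nose is stopped by the solid side of the collar, 0.048 fully home through the cross hole.
- ramekin_mid (a point): Bystander: white round ramekin, 109 mm across, 48 mm high; point at its centre, half-way up.
- salt_shaker_mid (a point): Bystander: glass salt shaker, 44 mm across, 90 mm high; point at its centre, half-way up.
- spice_jar_mid (a point): Bystander: spice jar with a black cap, 45 mm across, 105 mm high; point at its centre, half-way up.

How it is judged (in metres and radians):
On the way, in this order (a step that is already met when the one before it is completed fails the run):
1. the nut has been screwed down to the pin's level (within 3 mm) (z of knob_middle in the frame of slicer_head below 0.042 m), for 0.2 s.
2. the lock pin is pushed home through the nut's cross hole (value of joint lock_pin above 0.045 m), for 0.2 s.
At the end, for the whole second after the job is handed in: The lock pin is fully home (within 3 mm of its end) through the cross hole, and the nut stands at the pin's level (within 3 mm) (value of joint lock_pin above 0.045 m and z of knob_middle in the frame of slicer_head between 0.036 and 0.042 m); the robot touches nothing.
It fails at once if the ramekin is pushed away or knocked over (distance of ramekin_mid from where it was at the start of the episode above 0.03 m).
It fails at once if the salt shaker is pushed away or knocked over (distance of salt_shaker_mid from where it was at the start of the episode above 0.03 m).
It fails at once if the spice jar is pushed away or knocked over (distance of spice_jar_mid from where it was at the start of the episode above 0.03 m).
It also fails if it takes over 72 s, if anything falls off the work surface, if the arm or the gripper's body presses on something with over 40 N, if the wrist force passes 120 N, or if a joint passes its speed limit or range.

## Working session

There is one attempt and no reset: what is moved stays moved. The work goes in short steps, Python scripts to look and compute and a tool call to move; the robot and the scene stay as the last step left them, time stands still between calls to the robot, and variables do not carry over. Pictures are saved under pics/ and viewed, at most 10 in all, crops included, and the job is handed in when it is done.

Besides the shell and the picture viewer there is one more tool, called after ">>>" as name(argument=value, ...) on one line, values as JSON. step_arm: Moves the arm, as the interface text tells. Its arguments: {"type":"object","properties":{"series":{"type":"array","items":{"type":"array","items":{"type":"number","minimum":-1,"maximum":1}}},"fingers":{"type":"number"},"squeeze":{"type":"number"}},"required":["series"]}

```bash
mkdir -p pics; ls
cat > h.py <<'E'
from rig import *
import numpy as np, cv2
from scipy.spatial.transform import Rotation as R
def w2(cam,im,p,st=None):
    p=np.array(p,float)
    if cam=="wrist":
        H=np.array(im["hand_eye"]); q=H[:3,:3]@p+H[:3,3]
        return np.array(st["eef_rot"])@q+np.array(st["tool_pos"])
    M=cv2.Rodrigues(np.array(im["rvec"],float))[0]
    return M.T@(p-np.array(im["tvec"],float).ravel())
def cloud(cam,im,st=None):
    h,w=im["z_map"].shape; f=h/2/np.tan(np.radians(im["fovy"])/2)
    v,u=np.mgrid[0:h,0:w]; K=np.array([[f,0,im["cx"]],[0,f,im["cy"]],[0,0,1.]])
    n=cv2.undistortPoints(np.stack([u.ravel(),v.ravel()],1).astype(np.float64)[:,None],K,np.array(im["dist"],float)).reshape(-1,2)
    z=im["z_map"].reshape(-1,1); P=np.hstack([n*z,z])
    if cam=="wrist":
        H=np.array(im["hand_eye"]); P=P@H[:3,:3].T+H[:3,3]; P=P@np.array(st["eef_rot"]).T+np.array(st["tool_pos"])
    else:
        M=cv2.Rodrigues(np.array(im["rvec"],float))[0]; P=(P-np.array(im["tvec"],float).ravel())@M
    P[im["z_map"].ravel()==0]=np.nan
    return P.reshape(h,w,3)
def save(im,n): cv2.imwrite("pics/"+n,im["color"][:,:,::-1])
E
python3 - <<'E'
from h import *
np.set_printoptions(precision=1,suppress=True)
st=observe(); print(st)
for c in ["side","top"]:
    im=get_image(c); save(im,c+"0.png"); np.save(c+"0.npy",cloud(c,im))
    for l in ["slicer_head","knob_middle","hole_middle","seat","pin_guide","pin_button","ramekin_mid","salt_shaker_mid","spice_jar_mid"]:
        for d in pinpoint(c,l)[:2]: print(c,l,round(d["confidence"],2),w2(c,im,d["at"]))
E
```

```text
pics
{'clock': 0.0, 'joint_positions': array([-66.3,  20.3,  93.6,   0. ,  66.2,  -0.1]), 'joint_vel': array([ 0.1, -0.1,  0.1,  0.1,  0. , -0.1]), 'joint_torque': array([  0. , -59.4, -33.4,   0.1,   0. ,  -0. ]), 'tool_pos': array([ 252.8, -571. ,  173.9]), 'eef_rot': array([[ 0.9,  0.4, -0. ],
       [ 0.4, -0.9,  0. ],
       [ 0. , -0. , -1. ]]), 'force': array([-1.3,  0.1, -0.1]), 'moment': array([ 0., -0., -0.]), 'grip_force': 0.0, 'width': 1.0014012796653822}
side slicer_head 0.86 [588.7  62.6 101.7]
side hole_middle 0.79 [582.9  61.1 113.5]
side seat 0.61 [591.8  60.8  87.5]
side pin_guide 0.95 [586.3  95.6 106.7]
side pin_guide 0.35 [592.5  59.4 101.3]
side pin_button 0.68 [573.8 165.5 101.6]
side pin_button 0.36 [ 658.2 -290.    44. ]
side ramekin_mid 0.77 [ 556.1 -287.9   20. ]
side salt_shaker_mid 0.72 [ 658.3 -293.1   45.1]
side spice_jar_mid 0.97 [ 736.5 -272.7   48.9]
top slicer_head 0.85 [590.5  64.3 103.9]
top knob_middle 0.64 [564.   56.9 146.8]
top hole_middle 0.55 [583.9  63.7 109.7]
top seat 0.72 [597.2  61.2  93.3]
top pin_guide 0.88 [585.1  98.6 105.6]
top pin_button 0.67 [572.  159.  101.6]
top pin_button 0.16 [584.4 100.  103. ]
top ramekin_mid 0.78 [ 558.7 -288.4   25.5]
top ramekin_mid 0.58 [582.5  99.2 102.7]
top salt_shaker_mid 0.65 [ 656.8 -284.9   45. ]
top salt_shaker_mid 0.3 [ 557.4 -288.5   25.9]
top spice_jar_mid 0.77 [ 735.4 -276.5   55.8]
```

View pics/side0.png

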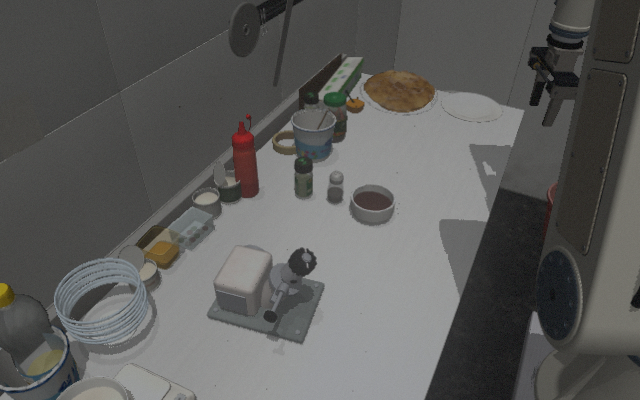

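View pics/top0.png

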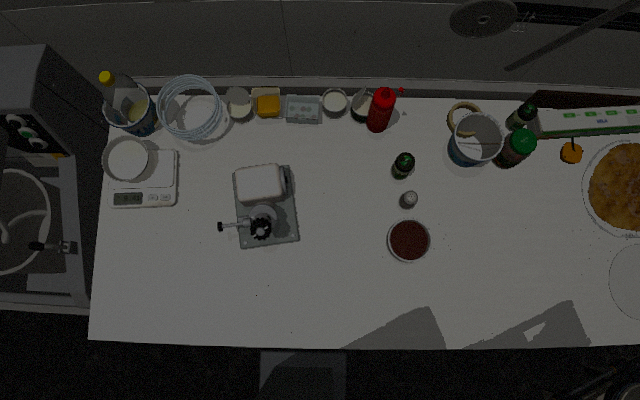

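The side view shows the slicer with its knob at about (302,262) and the pin button at about (271,316). The top view shows the knob at (262,229) and the button at (220,227). The bystanders are off to the right of both, clear of the path.

>>> step_arm(series=[[0.1247,-0.1157,-0.0103,0,0,0],[0.1247,-0.1157,-0.0103,0,0,0],[0.1247,-0.1157,-0.0103,0,0,0],[0.1247,-0.1157,-0.0103,0,0,0],[0.1247,-0.1157,-0.0103,0,0,0],[0.1247,-0.1157,-0.0103,0,0,0],[0.1247,-0.1157,-0.0103,0,0,0],[0.1247,-0.1157,-0.0103,0,0,0],[0.1247,-0.1157,-0.0103,0,0,0],[0.1247,-0.1157,-0.0103,0,0,0]], fingers=1)

```text
clock: 1.83
tool_pos: [387.8, -257.5, 195.5]
eef_rot: [[0.914, 0.405, 0.001], [0.405, -0.914, -0.0], [0.0, 0.0, -1.0]]
force: [1.7, -0.2, -0.1]
width: 0.997
grip_force: 0.0
```

>>> step_arm(series=[[0.1247,-0.1157,-0.0103,0,0,0],[0.1247,-0.1157,-0.0103,0,0,0],[0.1247,-0.1157,-0.0103,0,0,0],[0.1247,-0.1157,-0.0103,0,0,0],[0.1247,-0.1157,-0.0103,0,0,0],[0.1247,-0.1157,-0.0103,0,0,0],[0.1247,-0.1157,-0.0103,0,0,0],[0.1247,-0.1157,-0.0103,0,0,0],[0.1247,-0.1157,-0.0103,0,0,0],[0.1247,-0.1157,-0.0103,0,0,0]])

```text
clock: 2.67
tool_pos: [522.2, 55.4, 216.1]
eef_rot: [[0.914, 0.405, 0.0], [0.405, -0.914, -0.0], [0.0, 0.0, -1.0]]
force: [0.8, -1.0, 0.1]
width: 1.0
grip_force: 0.0
```

```bash
cat >> h.py <<'E'
def frame(ya):  # slicer axes from horizontal y direction
    y=np.array([ya[0],ya[1],0.]); y/=np.linalg.norm(y)
    b=np.array([y[1],-y[0],0]); z=np.cos(np.pi/6)*np.array([0,0,1])-.5*b
    return np.stack([np.cross(y,z),y,z],1)
E
python3 - <<'E'
from h import *
np.set_printoptions(precision=3,suppress=True)
st=observe(); print(st["joint_positions"],st["tool_pos"],st["eef_rot"])
F=frame((-16,99)); print(F)
T=np.stack([0*F[:,0],0*F[:,0],-F[:,2]],1)
Rt=np.array(st["eef_rot"]); zt=-F[:,2]; a=Rt.T@zt
ax=np.cross([0,0,1],a); ang=np.arcsin(np.linalg.norm(ax)); print("tilt rotvec tool deg",np.degrees(ax/np.linalg.norm(ax)*ang))
C=np.load("top0.npy").reshape(-1,3)
m=(C[:,0]>610)&(C[:,0]<760)&(C[:,1]>-20)&(C[:,1]<160)&(C[:,2]>30); print("column",np.percentile(C[m],[2,98],axis=0))
E
```

```text
[  5.894   8.98  103.052  -0.005  67.942  72.001] [522.188  55.381 216.084] [[ 0.914  0.405  0.   ]
 [ 0.405 -0.914 -0.   ]
 [ 0.     0.    -1.   ]]
[[ 0.855 -0.16  -0.494]
 [ 0.138  0.987 -0.08 ]
 [ 0.5    0.     0.866]]
tilt rotvec tool deg [-7.608 28.993  0.   ]
column [[613.692  13.621  43.25 ]
 [723.814 129.363 104.418]]
```

>>> step_arm(series=[[0,0,0,-0.0338,0.1289,0],[0,0,0,-0.0338,0.1289,0],[0,0,0,-0.0338,0.1289,0],[0,0,0,-0.0338,0.1289,0],[0,0,0,-0.0338,0.1289,0],[0,0,0,0,0,0],[0,0,0,0,0,0]])

```text
clock: 3.25
tool_pos: [520.2, 53.4, 215.4]
eef_rot: [[0.788, 0.371, 0.491], [0.384, -0.92, 0.079], [0.481, 0.126, -0.868]]
force: [0.4, -0.2, 0.4]
width: 0.998
grip_force: 0.0
```

Run:
```python
from h import *
np.set_printoptions(precision=1,suppress=True)
st=observe(); print(st["joint_positions"],st["tool_pos"],st["eef_rot"],st["clock"])
for c in ["wrist","side","top"]:
    im=get_image(c)
    if c=="wrist": save(im,"w1.png"); np.save("w1.npy",cloud(c,im,st))
    for l in ["slicer_head","knob_middle","hole_middle","seat","pin_guide","pin_button"]:
        for d in pinpoint(c,l)[:1]: print(c,l,round(d["confidence"],2),w2(c,im,d["at"],st))
```

```text
[  3.6  -7.7 127.3   5.5  30.8  65.7] [520.2  53.4 215.4] [[ 0.8  0.4  0.5]
 [ 0.4 -0.9  0.1]
 [ 0.5  0.1 -0.9]] 3.25
wrist slicer_head 0.93 [589.2  66.5 101.4]
wrist hole_middle 0.9 [580.   56.9 114.2]
wrist seat 0.86 [591.8  64.4  94.5]
wrist pin_guide 0.75 [579.1  97.9  99.3]
wrist pin_button 0.82 [568.6 163.5 105.9]
side slicer_head 0.79 [589.1  60.4  99.7]
side knob_middle 0.98 [564.8  57.9 142.2]
side hole_middle 0.66 [582.9  59.4 110.5]
side seat 0.6 [595.3  63.5  85.7]
side pin_guide 0.6 [585.4  97.1 103.5]
side pin_button 0.55 [574.1 167.4 101.1]
top slicer_head 0.63 [591.1  63.6 103.9]
top knob_middle 0.66 [564.8  54.8 144.4]
top hole_middle 0.58 [581.8  63.1 109.9]
top seat 0.73 [595.1  62.1  93.7]
top pin_guide 0.93 [584.6 100.4 101.2]
top pin_button 0.67 [571.9 162.5 101.9]
```

View pics/w1.png

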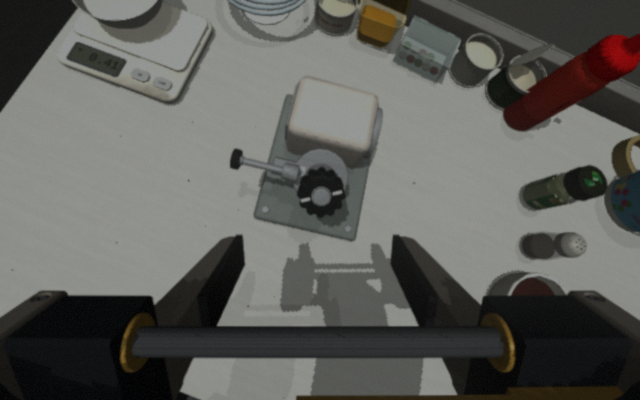

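The wrist view shows the knob at (321,192) and the pin button at (236,158), with the area beside the nut clear. Next I fit the slicer frame to all the detections.

```bash
cat > fit.py <<'E'
from h import *
from scipy.optimize import least_squares
np.set_printoptions(precision=3,suppress=True)
D="""o 588.7 62.6 101.7
h 582.9 61.1 113.5
s 591.8 60.8 87.5
g 586.3 95.6 106.7
b 573.8 165.5 101.6
o 590.5 64.3 103.9
k 564 56.9 146.8
h 583.9 63.7 109.7
s 597.2 61.2 93.3
g 585.1 98.6 105.6
b 572 159 101.6
o 589.2 66.5 101.4
h 580 56.9 114.2
s 591.8 64.4 94.5
g 579.1 97.9 99.3
b 568.6 163.5 105.9
o 589.1 60.4 99.7
k 564.8 57.9 142.2
h 582.9 59.4 110.5
s 595.3 63.5 85.7
g 585.4 97.1 103.5
b 574.1 167.4 101.1
o 591.1 63.6 103.9
k 564.8 54.8 144.4
h 581.8 63.1 109.9
s 595.1 62.1 93.7
g 584.6 100.4 101.2
b 571.9 162.5 101.9"""
D=[(l.split()[0],np.array(l.split()[1:],float)) for l in D.split("\n")]
def res(p):
    F=frame((np.sin(p[3]),np.cos(p[3]))); L=dict(o=(0,0,0),h=(0,0,p[4]),k=(0,0,39+p[4]),s=(0,0,-13),g=(0,36,0),b=(0,102.5,0))
    r=np.concatenate([(p[:3]+F@np.array(L[a],float)-q) for a,q in D])
    return np.append(r,[(p[4]-13.5)/1.2*3,(p[2]-102)/2])
s=least_squares(res,[589,63,102,-.16,13.5],loss="soft_l1",f_scale=3).x
print(s); F=frame((np.sin(s[3]),np.cos(s[3]))); np.savez("fit.npz",o=s[:3],F=F); print(F)
C=np.load("w1.npy"); L=(C-s[:3])@F
m=(np.hypot(L[...,0],L[...,1])<22)&(L[...,2]>55)&(L[...,2]<80); P=L[m]; print(m.sum(),np.percentile(P[:,2],[5,50,95]))
t=P; print("top range x,y",np.percentile(t[:,:2],[1,99],axis=0))
m=(np.hypot(L[...,0],L[...,1])<40)&(L[...,2]>62); P=L[m]; print("wide",m.sum(),P.min(0),P.max(0))
E
python3 fit.py
```

```text
[589.195  62.13  101.918  -0.163  12.311]
[[ 0.854 -0.163 -0.493]
 [ 0.141  0.987 -0.081]
 [ 0.5    0.     0.866]]
1505 [64.8   67.019 71.39 ]
top range x,y [[-19.2   -19.837]
 [ 20.954  20.621]]
wide 10260 [-21.026 -31.695  62.04 ] [ 32.393  39.041 289.822]
```

>>> step_arm(series=[[0,0,0,0,0,-0.1556],[0,0,0,0,0,-0.1556],[0,0,0,0,0,-0.1556],[0,0,0,0,0,-0.1556],[0,0,0,0,0,-0.1556],[0,0,0,0,0,-0.1556],[0,0,0,0,0,-0.1556],[0,0,0,0,0,-0.1556],[0,0,0,0,0,-0.1556],[0,0,0,0,0,-0.1556]])

```text
clock: 5.13
tool_pos: [521.7, 53.6, 215.8]
eef_rot: [[-0.085, 0.866, 0.493], [0.995, 0.053, 0.08], [0.043, 0.498, -0.866]]
force: [0.4, -0.0, -0.6]
width: 1.0
grip_force: 0.0
```

>>> step_arm(series=[[0,0,0,0,0,-0.1556],[0,0,0,0,0,-0.1556],[0,0,0,0,0,-0.1556],[0,0,0,0,0,-0.1556],[0,0,0,0,0,-0.1556],[0,0,0,0,0,-0.1556],[0,0,0,0,0,-0.1556],[0,0,0,0,0,-0.1556],[0,0,0,0,0,-0.1556],[0,0,0,0,0,-0.1556]])

```text
clock: 5.97
tool_pos: [521.7, 53.6, 215.8]
eef_rot: [[-0.843, 0.216, 0.493], [0.291, 0.954, 0.08], [-0.453, 0.211, -0.866]]
force: [-0.4, -0.3, -0.3]
width: 1.0
grip_force: 0.0
```

>>> step_arm(series=[[0,0,0,0,0,-0.1556],[0,0,0,0,0,-0.1556],[0,0,0,0,0,-0.1556],[0,0,0,0,0,-0.1556],[0,0,0,0,0,-0.1556],[0,0,0,0,0,-0.1556],[0,0,0,0,0,-0.1556],[0,0,0,0,0,-0.1556],[0,0,0,0,0,-0.1556],[0,0,0,0,0,-0.1556]])

```text
clock: 6.8
tool_pos: [521.8, 53.6, 215.8]
eef_rot: [[-0.49, -0.718, 0.493], [-0.797, 0.599, 0.08], [-0.353, -0.354, -0.866]]
force: [-0.9, -0.4, 0.2]
width: 0.999
grip_force: 0.0
```

>>> step_arm(series=[[0,0,0,0,0,-0.1556],[0,0,0,0,0,-0.1556],[0,0,0,0,0,-0.1556],[0,0,0,0,0,0],[0,0,0,0,0,0]])

```text
clock: 7.22
tool_pos: [521.8, 53.6, 215.8]
eef_rot: [[-0.209, -0.844, 0.493], [-0.956, 0.283, 0.08], [-0.207, -0.455, -0.866]]
force: [-0.0, 0.5, -0.8]
width: 1.001
grip_force: 0.0
```

```bash
cat >> h.py <<'E'
def go(o,F,loc):
    """tool shift (mm) & tilt rotvec (deg) to bring TCP to slicer-local loc with z axis = -screw"""
    st=observe(); Rt=np.array(st["eef_rot"]); p=np.array(st["tool_pos"])
    print("clock",st["clock"],"J",np.array(st["joint_positions"]),"local tcp",F.T@(p-o),"ydir local",F.T@Rt[:,1],"force",np.array(st["force"]),"mom",np.array(st["moment"]),"w",st["width"],st["grip_force"])
    a=np.cross([0,0,1],Rt.T@-F[:,2]); print("tilt deg",np.degrees(a))
    print("shift mm",Rt.T@(o+F@np.array(loc,float)-p))
E
python3 - <<'E'
from h import *
np.set_printoptions(precision=2,suppress=True)
z=np.load("fit.npz"); o,F=z["o"],z["F"]
st=observe(); im=get_image("wrist"); C=cloud("wrist",im,st); save(im,"w2.png")
L=(C-o)@F
for lo,hi in [(63,69),(50,62)]:
    m=(np.hypot(L[...,0],L[...,1])<30)&(L[...,2]>lo)&(L[...,2]<hi); P=L[m]
    print(m.sum(),np.median(P[:,2]) , np.percentile(P[:,:2],[1,99],axis=0), cv2.minEnclosingCircle(P[:,:2].astype(np.float32)))
go(o,F,(0,0,95))
E
```

```text
1314 66.62076153991157 [[-21.29 -20.87]
 [ 20.75  20.95]] ((-0.30735933780670166, 0.40787822008132935), 23.160005569458008)
127 56.81909305545705 [[-22.54 -22.4 ]
 [ 20.41  14.47]] ((-0.944300651550293, -0.9135034084320068), 22.87961769104004)
clock 7.2667 J [   3.57   -7.61  127.26    5.52   30.6  -165.13] local tcp [ -1.89   2.57 132.59] ydir local [-0.91  0.42 -0.  ] force [-0.01 -0.32 -0.43] mom [0.1  0.23 0.  ] w 1.0009547143690536 0.0
tilt deg [-0.02 -0.08  0.  ]
shift mm [ 1.49 -2.78 37.59]
```

>>> step_arm(series=[[0.0025,-0.0046,0.0623,0,0,0],[0.0025,-0.0046,0.0623,0,0,0],[0.0025,-0.0046,0.0623,0,0,0],[0,0,0.0623,0,0,0],[0,0,0.0623,0,0,0],[0,0,0.0623,0,0,0],[0,0,0.0623,0,0,0],[0,0,0.0623,0,0,0],[0,0,0,0,0,0]])

```text
clock: 8.02
tool_pos: [572.7, 59.4, 128.5]
eef_rot: [[-0.209, -0.846, 0.491], [-0.956, 0.282, 0.08], [-0.206, -0.453, -0.867]]
force: [0.3, -0.2, 1.0]
width: 0.998
grip_force: 0.0
```

>>> step_arm(series=[[0,0,0,0,0,0],[0,0,0,0,0,0],[0,0,0,0,0,0],[0,0,0,0,0,0],[0,0,0,0,0,0],[0,0,0,0,0,0],[0,0,0,0,0,0],[0,0,0,0,0,0]], fingers=0, squeeze=25)

```text
clock: 8.68
tool_pos: [573.0, 59.4, 130.6]
eef_rot: [[-0.205, -0.845, 0.494], [-0.957, 0.279, 0.08], [-0.205, -0.456, -0.866]]
force: [-0.4, -0.2, 0.8]
width: 0.444
grip_force: 0.0
```

```bash
cat > s.py <<'E'
from h import *
np.set_printoptions(precision=2,suppress=True)
z=np.load("fit.npz"); go(z["o"],z["F"],(0,0,33))
E
python3 s.py
```

```text
clock 8.6833 J [   3.95    5.91  127.57    9.07   16.82 -168.97] local tcp [ 0.13 -0.1  33.04] ydir local [-0.91  0.41 -0.  ] force [-0.37 -0.15  0.78] mom [ 0.07  0.16 -0.03] w 0.4435613623569257 0.0
tilt deg [-0.04 -0.08  0.  ]
shift mm [-0.04  0.16  0.04]
```

>>> step_arm(series=[[0,0,0,0,0,0],[0,0,0,0,0,0],[0,0,0,0,0,0]])

```text
clock: 8.93
tool_pos: [573.0, 59.4, 130.4]
eef_rot: [[-0.205, -0.845, 0.493], [-0.957, 0.279, 0.08], [-0.205, -0.456, -0.866]]
force: [-0.1, -0.3, 0.1]
width: 0.226
grip_force: 0.0
```

```bash
python3 s.py
```

```text
clock 8.9333 J [   3.96    5.93  127.57    9.07   16.82 -168.98] local tcp [-0.03 -0.08 32.88] ydir local [-0.91  0.41 -0.  ] force [-0.13 -0.27  0.1 ] mom [0.06 0.16 0.03] w 0.22646454046299455 0.0
tilt deg [-0.02 -0.08  0.  ]
shift mm [-0.08  0.   -0.12]
```

Run:
```python
from h import *
a=get_image("wrist")["color"]; b=get_image("side")["color"][200:360,180:400]
b=cv2.resize(b,(550,400)); cv2.imwrite("pics/c3.png",cv2.resize(np.hstack([a,b]),(800,270))[:,:,::-1])
st=observe();print(st["width"],st["grip_force"])
```

```text
0.14165364266218558 0.0
```

View pics/c3.png

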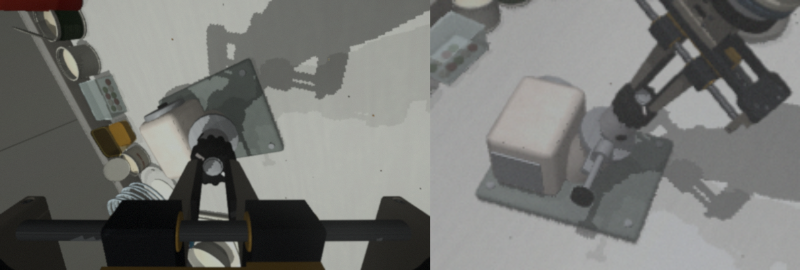

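The side view seems to show a finger passing in front of the knob, so I'll zoom in.

Run:
```python
from h import *
st=observe(); w=get_image("wrist"); s=get_image("side"); t=get_image("top")
C=cloud("wrist",w,st); z=np.load("fit.npz"); L=(C-z["o"])@z["F"]
def crop(im,x0,x1,y0,y1): return cv2.resize(im["color"][y0:y1,x0:x1],(400,300),interpolation=cv2.INTER_CUBIC)
img=np.vstack([np.hstack([crop(w,240,400,180,300),crop(s,250,350,225,300)]),np.hstack([crop(t,220,320,190,265),crop(w,0,640,0,400)])])
cv2.imwrite("pics/c4.png",np.clip(img.astype(float)*1.8,0,255).astype(np.uint8)[:,:,::-1])
np.set_printoptions(precision=1,suppress=True)
for v in range(190,300,10): print(v,[tuple(np.round(L[v,u]).astype(int)) if np.isfinite(L[v,u]).all() else None for u in (280,300,320,340,360)])
print(st["width"],st["grip_force"],st["tool_pos"])
```

```text
190 [(np.int64(32), np.int64(-19), np.int64(-49)), (np.int64(8), np.int64(-19), np.int64(-13)), (np.int64(-10), np.int64(-16), np.int64(3)), (np.int64(-25), np.int64(-5), np.int64(-13)), (np.int64(-42), np.int64(22), np.int64(-75))]
200 [(np.int64(28), np.int64(-18), np.int64(-15)), (np.int64(6), np.int64(-19), np.int64(18)), (np.int64(-10), np.int64(-16), np.int64(32)), (np.int64(-21), np.int64(3), np.int64(-12)), (np.int64(-38), np.int64(33), np.int64(-78))]
210 [(np.int64(39), np.int64(-3), np.int64(-39)), (np.int64(2), np.int64(-22), np.int64(55)), (np.int64(-10), np.int64(-17), np.int64(55)), (np.int64(-21), np.int64(-6), np.int64(41)), (np.int64(-33), np.int64(45), np.int64(-79))]
220 [(np.int64(43), np.int64(6), np.int64(-37)), (np.int64(3), np.int64(-19), np.int64(66)), (np.int64(-9), np.int64(-15), np.int64(68)), (np.int64(-20), np.int64(-7), np.int64(62)), (np.int64(-29), np.int64(57), np.int64(-82))]
230 [(np.int64(47), np.int64(15), np.int64(-35)), (np.int64(6), np.int64(-13), np.int64(67)), (np.int64(-6), np.int64(-8), np.int64(66)), (np.int64(-17), np.int64(-3), np.int6
[... 790 characters left out ...]
117)), (np.int64(3), np.int64(-12), np.int64(115)), (np.int64(6), np.int64(18), np.int64(66)), (np.int64(-14), np.int64(-4), np.int64(115)), (np.int64(-23), np.int64(-1), np.int64(116))]
280 [(np.int64(11), np.int64(-16), np.int64(125)), (np.int64(3), np.int64(-12), np.int64(124)), (np.int64(63), np.int64(152), np.int64(-155)), (np.int64(-13), np.int64(-3), np.int64(123)), (np.int64(-22), np.int64(-2), np.int64(126))]
290 [(np.int64(10), np.int64(-16), np.int64(133)), (np.int64(3), np.int64(-11), np.int64(131)), (np.int64(72), np.int64(171), np.int64(-160)), (np.int64(-13), np.int64(-5), np.int64(132)), (np.int64(-21), np.int64(-2), np.int64(133))]
0.14165364266218558 0.0 [572.9  59.3 130.3]
```

View pics/c4.png

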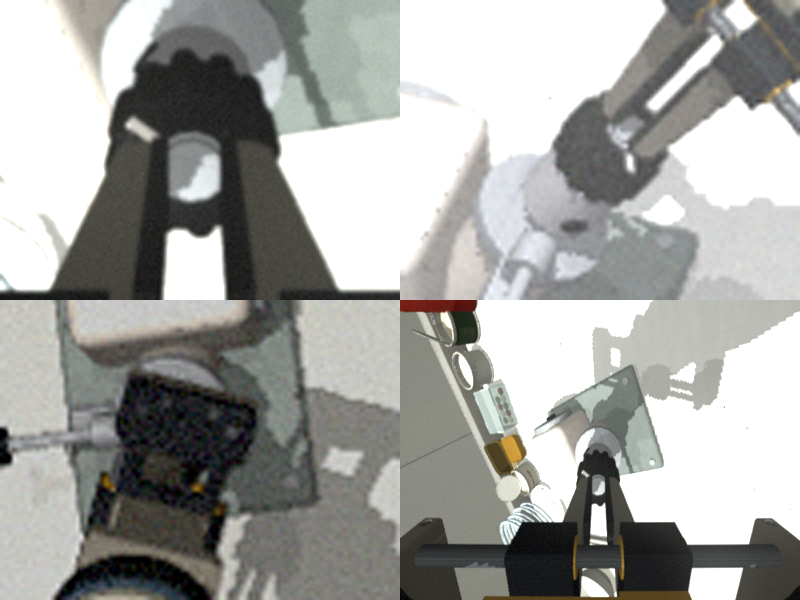

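>>> step_arm(series=[[0,0,0,0,0,0],[0,0,0,0,0,0]])

```text
clock: 9.35
tool_pos: [572.9, 59.4, 130.3]
eef_rot: [[-0.205, -0.845, 0.493], [-0.957, 0.279, 0.08], [-0.205, -0.456, -0.866]]
force: [-0.6, 0.9, 0.0]
width: 0.007
grip_force: 0.0
```

```bash
python3 s.py
```

```text
clock 9.35 J [   3.96    5.93  127.58    9.07   16.81 -168.98] local tcp [-0.06 -0.08 32.86] ydir local [-0.91  0.41 -0.  ] force [-0.61  0.91  0.  ] mom [0.08 0.15 0.01] w 0.00734348603047816 0.0
tilt deg [-0.02 -0.09  0.  ]
shift mm [-0.1  -0.02 -0.14]
```

Run:
```python
from h import *
np.set_printoptions(precision=0,suppress=True)
z=np.load("fit.npz"); st=observe(); Rt=np.array(st["eef_rot"]); p=np.array(st["tool_pos"])
ims={c:get_image(c) for c in ["wrist","side","top"]}
for c,im in ims.items():
    C=cloud(c,im,st); T=(C-p)@Rt
    m=(abs(T[...,0])<30)&(abs(T[...,1])<40)&(T[...,2]<30)
    for a in range(-120,30,10):
        k=m&(T[...,2]>=a)&(T[...,2]<a+10)
        if k.sum(): print(c,a,k.sum(),np.percentile(T[k],[2,98],axis=0)[:,:2].ravel())
def crop(im,x0,x1,y0,y1): return cv2.resize(im["color"][y0:y1,x0:x1],(400,300),interpolation=cv2.INTER_CUBIC)
w,s=ims["wrist"],ims["side"]
cv2.imwrite("pics/c5.png",np.clip(np.hstack([crop(w,240,400,180,300),crop(s,250,350,225,300)]).astype(float)*1.8,0,255).astype(np.uint8)[:,:,::-1])
```

```text
wrist -120 81 [-12.  -5.  11.   5.]
wrist -110 1068 [ -5. -16.  11.  16.]
wrist -100 1024 [ -1. -16.  11.  17.]
wrist -90 739 [  9. -15.  10.  16.]
wrist -80 579 [  9. -14.  10.  15.]
wrist -70 449 [  9. -14.  10.  14.]
wrist -60 358 [  8. -13.  10.  13.]
wrist -50 264 [  8. -12.  10.  12.]
wrist -40 1586 [ -7. -21.  21.  21.]
wrist -30 366 [ -4. -22.  22.  22.]
wrist -20 256 [  4. -20.  23.  22.]
wrist -10 85 [ 10. -19.  22.  18.]
wrist 0 110 [  8. -17.  19.  15.]
wrist 10 169 [  7. -18.  19.  17.]
wrist 20 129 [  9. -17.  19.  18.]
side -120 23 [-12. -16.   3.  17.]
side -110 103 [-12. -16.   8.  18.]
side -100 88 [-11. -16.  -4.  18.]
side -90 84 [-11. -15.  -6.  17.]
side -80 71 [-10. -14.  -7.  16.]
side -70 71 [-11. -14.  -6.  15.]
side -60 60 [-10. -13.  -1.  15.]
side -50 56 [-10. -11.  -6.  13.]
side -40 220 [-21. -20.  12.  20.]
side -30 111 [-24. -22.   3.  23.]
side -20 96 [-23. -21.   1.  23.]
side -10 58 [-22. -19.  -1.  21.]
side 0 72 [-20. -16.  -4.  19.]
side 10 80 [-20. -17.   0.  20.]
side 20 93 [-30. -17.  -3.  20.]
top -100 8 [ -8. -18.  10. -17.]
top -90 16 [ -8. -18.   9. -16.]
top -80 16 [ -9. -17.   9. -15.]
top -70 14 [ -8. -16.   9. -14.]
top -60 10 [ -8. -15.   9. -14.]
top -50 4 [ -9. -14.   2.  -5.]
top -40 40 [-12.  -7.  22.   8.]
top 20 8 [-30.  10. -26.  20.]
```

View pics/c5.png

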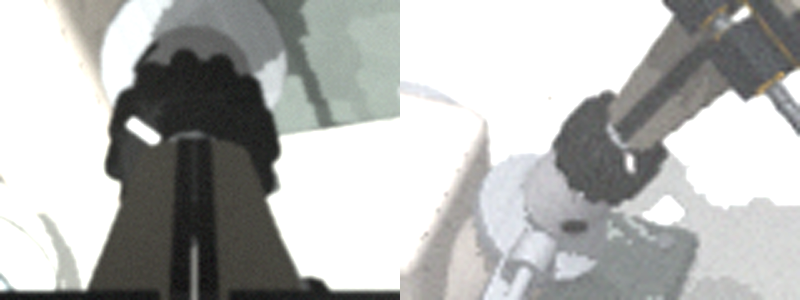

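```bash
python3 - <<'E'
from h import *
np.set_printoptions(precision=0,suppress=True)
C=np.load("w1.npy"); Rt=np.array([[0.788,0.371,0.491],[0.384,-0.92,0.079],[0.481,0.126,-0.868]]); T=(C-[520.2,53.4,215.4])@Rt
m=(abs(T[...,0])<30)&(abs(T[...,1])<75)&(abs(T[...,1])>30)&(T[...,2]<60)
for a in range(-120,60,10):
    k=m&(T[...,2]>=a)&(T[...,2]<a+10)
    if k.sum(): print(a,k.sum(),np.percentile(T[k],[2,98],axis=0)[:,:2].ravel())
E
python3 -c "
import rig;print([n for n in dir(rig) if not n.startswith('_')])"
```

```text
-120 1460 [-10. -62.  13.  60.]
-110 2207 [ -4. -63.  12.  62.]
-100 1583 [ -8. -62.  12.  61.]
-90 1258 [ -9. -61.  12.  60.]
-80 986 [ -9. -60.  11.  59.]
-70 800 [ -9. -59.  11.  58.]
-60 639 [ -9. -58.  11.  57.]
-50 502 [ -9. -57.  11.  56.]
-40 11 [ -4. -49.  11.  52.]
['Unreachable', 'get_image', 'grip_depth', 'hand_in', 'observe', 'pinpoint', 'spot_in', 'trace']
```

>>> step_arm(series=[[0,0,-0.02,0,0,0],[0,0,0,0,0,0],[0,0,0,0,0,0],[0,0,0,0,0,0],[0,0,0,0,0,0],[0,0,0,0,0,0],[0,0,0,0,0,0],[0,0,0,0,0,0],[0,0,0,0,0,0],[0,0,0,0,0,0]], fingers=1)

```text
clock: 10.33
tool_pos: [571.0, 59.0, 133.8]
eef_rot: [[-0.205, -0.845, 0.493], [-0.957, 0.279, 0.08], [-0.205, -0.456, -0.866]]
force: [0.5, -0.6, -0.0]
width: 0.706
grip_force: 0.0
```

```bash
python3 s.py
python3 - <<'E'
from h import *
np.set_printoptions(precision=1,suppress=True)
print("grip_depth",grip_depth)
for i in range(2):
    st=observe(); im=get_image("wrist"); 
C=cloud("wrist",im,st); T=(C-np.array(st["tool_pos"]))@np.array(st["eef_rot"])
m=(abs(T[...,0])<15)&(abs(T[...,1])<75)&(abs(T[...,1])>35)&(T[...,2]<20)
for a in range(-60,20,4):
    k=m&(T[...,2]>=a)&(T[...,2]<a+4)
    if k.sum(): print(a,k.sum(),np.percentile(T[k],[2,98],axis=0)[:,:2].ravel())
E
```

```text
clock 10.3333 J [   3.93    5.38  127.61    8.85   17.33 -168.77] local tcp [-0.05 -0.08 36.87] ydir local [-0.91  0.41 -0.  ] force [ 0.46 -0.61 -0.02] mom [0.12 0.18 0.01] w 0.7055213731010507 0.0
tilt deg [-0.02 -0.09  0.  ]
shift mm [-0.11 -0.01  3.87]
grip_depth -18.700000000000003
-60 149 [ -4.5 -46.8  10.1  47.9]
-56 134 [ -6.9 -46.7   9.9  46.7]
-52 141 [ -5.5 -46.   10.   46.8]
-48 111 [ -2.  -46.   10.1  46.6]
-44 92 [ -4.7 -44.5  10.1  45.5]
-40 4 [  9.4 -37.2   9.6  38.2]
```

>>> step_arm(series=[[0,0,0,0,0,0.1333],[0,0,0,0,0,0.1333],[0,0,0.0375,0,0,0],[0,0,0.0375,0,0,0],[0,0,0.0375,0,0,0],[0,0,0.0375,0,0,0],[0,0,0.0375,0,0,0],[0,0,0.0375,0,0,0],[0,0,0,0,0,0]])

```text
clock: 11.18
tool_pos: [593.1, 62.7, 93.1]
eef_rot: [[-0.377, -0.785, 0.492], [-0.878, 0.471, 0.08], [-0.294, -0.402, -0.867]]
force: [-0.5, 0.0, -0.6]
width: 1.001
grip_force: 0.0
```

>>> step_arm(series=[[0,0,0,0,0,0],[0,0,0,0,0,0],[0,0,0,0,0,0],[0,0,0,0,0,0],[0,0,0,0,0,0],[0,0,0,0,0,0],[0,0,0,0,0,0],[0,0,0,0,0,0]], fingers=0, squeeze=25)

```text
clock: 11.85
tool_pos: [593.4, 62.6, 95.2]
eef_rot: [[-0.377, -0.784, 0.494], [-0.878, 0.472, 0.08], [-0.296, -0.404, -0.866]]
force: [-1.4, -0.6, 3.3]
width: 0.497
grip_force: 25.0
```

```bash
sed -i 's/,33)/,-8)/' s.py; python3 s.py
```

```text
clock 11.85 J [   4.22   11.61  126.99   12.26   11.74 -160.08] local tcp [ 0.27 -0.22 -7.93] ydir local [-0.81  0.59 -0.  ] force [-1.36 -0.62  3.25] mom [ 0.01  0.13 -0.1 ] w 0.49691070331195564 25.000570714473724
tilt deg [-0.07 -0.06  0.  ]
shift mm [-0.02  0.35  0.07]
```

The missed grip came from the fingers ending about 40 mm short of the stated TCP. With that offset corrected, the gripper now holds the knob. I'm starting the turn.

>>> step_arm(series=[[0,0,0.00112,0,0,0.15],[0,0,0.00112,0,0,0.15],[0,0,0.00112,0,0,0.15],[0,0,0.00112,0,0,0.15],[0,0,0.00112,0,0,0.15],[0,0,0.00112,0,0,0.15],[0,0,0.00112,0,0,0.15],[0,0,0.00112,0,0,0.15],[0,0,0.00112,0,0,0.15],[0,0,0.00112,0,0,0.15]])

```text
clock: 12.68
tool_pos: [594.3, 63.1, 93.2]
eef_rot: [[-0.868, 0.053, 0.493], [0.105, 0.991, 0.08], [-0.485, 0.122, -0.866]]
force: [-1.6, 2.7, 3.2]
width: 0.5
grip_force: 25.0
```

```bash
python3 s.py
```

```text
clock 12.6833 J [  4.26  11.92 126.95  12.52  11.5  -92.5 ] local tcp [  0.09   0.14 -10.17] ydir local [ 0.25  0.97 -0.  ] force [-1.64  2.69  3.2 ] mom [0.53 0.1  0.43] w 0.5000862167586837 24.99375969171524
tilt deg [-0.07  0.01  0.  ]
shift mm [ 0.06 -0.16 -2.17]
```

>>> step_arm(series=[[0,0,0.00112,0,0,0.15],[0,0,0.00112,0,0,0.15],[0,0,0.00112,0,0,0.15],[0,0,0.00112,0,0,0.15],[0,0,0.00112,0,0,0.15],[0,0,0.00112,0,0,0.15],[0,0,0.00112,0,0,0.15],[0,0,0.00112,0,0,0.15],[0,0,0.00112,0,0,0.15],[0,0,0.00112,0,0,0.15]])

```text
clock: 13.52
tool_pos: [595.7, 63.5, 91.4]
eef_rot: [[-0.284, 0.822, 0.494], [0.956, 0.282, 0.08], [-0.073, 0.495, -0.866]]
force: [-1.5, 4.6, 2.9]
width: 0.5
grip_force: 25.0
```

>>> step_arm(series=[[0,0,0.00112,0,0,0.15],[0,0,0.00112,0,0,0.15],[0,0,0.00112,0,0,0.15],[0,0,0.00112,0,0,0.15],[0,0,0.00112,0,0,0.15],[0,0,0.00112,0,0,0.15],[0,0,0.00112,0,0,0.15],[0,0,0.00112,0,0,0.15],[0,0,0.00112,0,0,0.15],[0,0,0.00112,0,0,0.15]])

```text
clock: 14.35
tool_pos: [597.0, 63.7, 89.6]
eef_rot: [[0.651, 0.577, 0.494], [0.626, -0.775, 0.08], [0.43, 0.257, -0.866]]
force: [0.7, 5.0, 2.7]
width: 0.497
grip_force: 25.0
```

>>> step_arm(series=[[0,0,0.00112,0,0,0.15],[0,0,0.00112,0,0,0.15],[0,0,0.00112,0,0,0.15],[0,0,0.00112,0,0,0.15],[0,0,0.00112,0,0,0.15],[0,0,0.00112,0,0,0.15],[0,0,0.00112,0,0,0.15],[0,0,0.00112,0,0,0.15],[0,0,0.00112,0,0,0.15],[0,0,0.00112,0,0,0.15]])

```text
clock: 15.18
tool_pos: [598.3, 63.5, 87.8]
eef_rot: [[0.781, -0.381, 0.495], [-0.477, -0.875, 0.08], [0.403, -0.298, -0.865]]
force: [0.3, 0.9, 2.1]
width: 0.5
grip_force: 25.0
```

>>> step_arm(series=[[0,0,0.00112,0,0,0.15],[0,0,0.00112,0,0,0.15],[0,0,0.00112,0,0,0.15],[0,0,0.00112,0,0,0.15],[0,0,0.00112,0,0,0.15],[0,0,0.00112,0,0,0.15],[0,0,0.00112,0,0,0.15],[0,0,0,0,0,0]])

```text
clock: 15.85
tool_pos: [598.9, 63.4, 86.2]
eef_rot: [[0.251, -0.832, 0.494], [-0.966, -0.244, 0.08], [0.054, -0.498, -0.866]]
force: [0.4, -0.8, 3.0]
width: 0.501
grip_force: 25.0
```

```bash
python3 s.py
python3 - <<'E'
from h import *
np.set_printoptions(precision=2,suppress=True)
z=np.load("fit.npz"); o,F=z["o"],z["F"]; st=observe()
for c in ["wrist","side"]:
    im=get_image(c); L=(cloud(c,im,st)-o)@F
    for l in ["knob_middle","hole_middle"]:
        for d in pinpoint(c,l)[:1]: print(c,l,d["confidence"],F.T@(w2(c,im,d["at"],st)-o))
    m=(np.hypot(L[...,0],L[...,1])<21)&(np.hypot(L[...,0],L[...,1])>12)&(L[...,2]>45)&(L[...,2]<70); print(m.sum(),np.histogram(L[m][:,2],bins=range(45,71,2)))
    save(im,"turn1_"+c+".png")
E
```

```text
clock 15.85 J [  4.28  13.08 126.75  13.51  10.51 156.26] local tcp [  0.59  -0.29 -18.5 ] ydir local [-0.99 -0.11 -0.  ] force [ 0.4  -0.75  2.98] mom [ 0.04  0.   -0.11] w 0.500644602869185 25.00168114900589
tilt deg [-0.03 -0.1   0.  ]
shift mm [ -0.33   0.55 -10.5 ]
wrist knob_middle 0.84 [ 1.66 -0.7  40.31]
wrist hole_middle 0.87 [-2.27  2.79  3.61]
2707 (array([  33,   41,   42,   73,  256, 2019,  242,    1,    0,    0,    0,
          0]), array([45, 47, 49, 51, 53, 55, 57, 59, 61, 63, 65, 67, 69]))
side hole_middle 0.7 [ 3.12 -3.84  1.04]
185 (array([ 5,  4,  9, 22, 79, 60,  5,  1,  0,  0,  0,  0]), array([45, 47, 49, 51, 53, 55, 57, 59, 61, 63, 65, 67, 69]))
```

>>> step_arm(series=[[0,0,0,0,0,0],[0,0,0,0,0,0],[0,0,0,0,0,0],[0,0,0,0,0,0],[-0.0017,0.0027,-0.01,0,0,0],[0,0,0,0,0,-0.15],[0,0,0,0,0,-0.15],[0,0,0,0,0,-0.15],[0,0,0,0,0,-0.15],[0,0,0,0,0,-0.15]], fingers=0.85)

```text
clock: 16.98
tool_pos: [596.6, 63.6, 87.2]
eef_rot: [[0.678, -0.545, 0.493], [-0.659, -0.748, 0.08], [0.325, -0.379, -0.866]]
force: [-0.1, -0.4, 0.3]
width: 0.851
grip_force: 0.0
```

>>> step_arm(series=[[0,0,0,0,0,-0.15],[0,0,0,0,0,-0.15],[0,0,0,0,0,-0.15],[0,0,0,0,0,-0.15],[0,0,0,0,0,-0.15],[0,0,0,0,0,-0.15],[0,0,0,0,0,-0.15],[0,0,0,0,0,-0.15],[0,0,0,0,0,-0.15],[0,0,0,0,0,-0.15]])

```text
clock: 17.82
tool_pos: [596.6, 63.5, 87.1]
eef_rot: [[0.763, 0.418, 0.493], [0.438, -0.895, 0.08], [0.475, 0.155, -0.866]]
force: [-0.5, 0.0, 0.8]
width: 0.851
grip_force: 0.0
```

>>> step_arm(series=[[0,0,0,0,0,-0.15],[0,0,0,0,0,-0.15],[0,0,0,0,0,-0.15],[0,0,0,0,0,-0.15],[0,0,0,0,0,-0.15],[0,0,0,0,0,-0.15],[0,0,0,0,0,-0.15],[0,0,0,0,0,0]])

```text
clock: 18.48
tool_pos: [596.6, 63.5, 87.1]
eef_rot: [[0.212, 0.844, 0.493], [0.955, -0.286, 0.08], [0.209, 0.454, -0.866]]
force: [0.2, 0.7, 0.2]
width: 0.852
grip_force: 0.0
```

>>> step_arm(series=[[0,0,0,0,0,0],[0,0,0,0,0,0],[0,0,0,0,0,0],[0,0,0,0,0,0],[0,0,0,0,0,0],[0,0,0,0,0,0],[0,0,0,0,0,0]], fingers=0)

```text
clock: 19.07
tool_pos: [597.6, 63.3, 87.7]
eef_rot: [[0.217, 0.842, 0.495], [0.953, -0.292, 0.08], [0.212, 0.454, -0.865]]
force: [0.7, -1.5, 2.3]
width: 0.504
grip_force: 25.0
```

```bash
python3 s.py
```

```text
clock 19.0667 J [  4.3   12.8  126.85  13.24  10.66   7.77] local tcp [  0.22  -0.16 -16.51] ydir local [ 0.91 -0.43  0.  ] force [ 0.67 -1.46  2.31] mom [-0.37 -0.15 -0.21] w 0.5042210065391463 25.0003319978714
tilt deg [ 0.1   0.07 -0.  ]
shift mm [ 0.04 -0.25 -8.51]
```

>>> step_arm(series=[[0,0,0.001,0,0,0.1333],[0,0,0.001,0,0,0.1333],[0,0,0.001,0,0,0.1333],[0,0,0.001,0,0,0.1333],[0,0,0.001,0,0,0.1333],[0,0,0.001,0,0,0.1333],[0,0,0.001,0,0,0.1333],[0,0,0.001,0,0,0.1333],[0,0,0.001,0,0,0.1333],[0,0,0.001,0,0,0.1333]])

```text
clock: 19.9
tool_pos: [598.3, 63.8, 85.9]
eef_rot: [[0.839, 0.23, 0.494], [0.219, -0.972, 0.08], [0.499, 0.041, -0.866]]
force: [0.4, 0.9, 2.6]
width: 0.502
grip_force: 25.0
```

```bash
cat >> s.py <<'E'
st=observe();print("axial moment (tool z)",(np.array(st["eef_rot"]).T@np.array(st["moment"]))[2], "force tool",np.array(st["eef_rot"]).T@np.array(st["force"]))
E
python3 s.py
```

```text
clock 19.9 J [  4.33  13.07 126.81  13.5   10.45  67.78] local tcp [ -0.01   0.18 -18.53] ydir local [ 0.08 -1.    0.  ] force [0.44 0.94 2.6 ] mom [ 0.22 -0.05  0.26] w 0.5015902841165207 24.99484419822693
tilt deg [ 0.09 -0.02  0.  ]
shift mm [  0.     0.19 -10.53]
axial moment (tool z) -0.11924667950691388 force tool [ 1.87 -0.7  -1.96]
```

>>> step_arm(series=[[0,0,0.0005,0,0,0.0667],[0,0,0.0005,0,0,0.0667],[0,0,0.0005,0,0,0.0667],[0,0,0.0005,0,0,0.0667],[0,0,0.0005,0,0,0.0667]])

```text
clock: 20.32
tool_pos: [598.6, 64.0, 85.5]
eef_rot: [[0.869, 0.007, 0.494], [-0.037, -0.996, 0.08], [0.493, -0.088, -0.866]]
force: [0.9, 1.7, 3.5]
width: 0.501
grip_force: 25.0
```

```bash
python3 s.py
```

```text
clock 20.3167 J [  4.35  13.14 126.8   13.57  10.4   82.57] local tcp [  0.07   0.27 -19.01] ydir local [-0.18 -0.98  0.  ] force [0.89 1.65 3.51] mom [ 0.34 -0.06  0.25] w 0.5012043039557554 24.998697638511658
tilt deg [ 0.07 -0.05  0.  ]
shift mm [ -0.01   0.29 -11.  ]
axial moment (tool z) -0.05621500046768334 force tool [ 2.44 -1.95 -2.47]
```

>>> step_arm(series=[[0,0,0.0005,0,0,0.0667],[0,0,0.0005,0,0,0.0667],[0,0,0.0005,0,0,0.0667]])

```text
clock: 20.57
tool_pos: [598.7, 64.0, 85.2]
eef_rot: [[0.86, -0.129, 0.494], [-0.193, -0.978, 0.08], [0.473, -0.164, -0.866]]
force: [0.1, 2.3, 2.8]
width: 0.501
grip_force: 25.0
```

```bash
python3 s.py|grep -v shift
```

```text
clock 20.5667 J [  4.35  13.18 126.79  13.62  10.36  91.53] local tcp [  0.08   0.34 -19.31] ydir local [-0.33 -0.94  0.  ] force [0.06 2.34 2.79] mom [ 0.55 -0.09  0.31] w 0.5013616131257742 24.998711049556732
tilt deg [ 0.06 -0.06  0.  ]
axial moment (tool z) -0.0015468427645469601 force tool [ 0.92 -2.76 -2.2 ]
```

>>> step_arm(series=[[0,0,0.0005,0,0,0.0667],[0,0,0.0005,0,0,0.0667],[0,0,0.0005,0,0,0.0667]])

```text
clock: 20.82
tool_pos: [599.0, 64.1, 85.0]
eef_rot: [[0.829, -0.262, 0.494], [-0.344, -0.936, 0.08], [0.441, -0.236, -0.866]]
force: [0.6, 2.7, 2.7]
width: 0.504
grip_force: 25.0
```

```bash
python3 s.py|grep -v shift
```

```text
clock 20.8167 J [  4.36  13.22 126.78  13.66  10.33 100.5 ] local tcp [  0.17   0.36 -19.6 ] ydir local [-0.47 -0.88  0.  ] force [0.6  2.74 2.7 ] mom [ 0.56 -0.1   0.39] w 0.5036834633802575 24.998713731765747
tilt deg [ 0.05 -0.07  0.  ]
axial moment (tool z) -0.0684258396205787 force tool [ 0.75 -3.36 -1.82]
```

Run:
```python
from h import *
np.set_printoptions(precision=2,suppress=True)
z=np.load("fit.npz"); o,F=z["o"],z["F"]; st=observe(); im=get_image("wrist"); C=cloud("wrist",im,st); L=(C-o)@F
r=np.hypot(L[...,0],L[...,1]); m=(r<21)&(r>12)&(L[...,2]>45)&(L[...,2]<62); print("top",m.sum(),np.median(L[m][:,2]))
g=im["color"].min(2).astype(float); k=(r>11)&(r<23)&(L[...,2]>50)&(L[...,2]<60)&(g>np.percentile(g[m],50)+60)
print(k.sum()); print("line px local angles",np.histogram(np.degrees(np.arctan2(L[k][:,1],L[k][:,0])),bins=range(-180,181,15)))
v,u=np.where(m); print(u.min(),u.max(),v.min(),v.max())
x0,y0=int(u.mean())-60,int(v.mean())-45; a=cv2.resize(im["color"][y0:y0+90,x0:x0+120],(600,450),interpolation=cv2.INTER_CUBIC)
cv2.imwrite("pics/w6.png",np.clip(a*1.5,0,255).astype(np.uint8)[:,:,::-1])
```

```text
top 2453 53.09484182522192
167
line px local angles (array([ 3,  3,  0,  0, 75,  0,  0,  0,  0,  0,  0,  0,  0,  0,  0,  7, 75,
        0,  0,  0,  0,  0,  0,  4]), array([-180, -165, -150, -135, -120, -105,  -90,  -75,  -60,  -45,  -30,
        -15,    0,   15,   30,   45,   60,   75,   90,  105,  120,  135,
        150,  165,  180]))
279 359 235 308
```

View pics/w6.png

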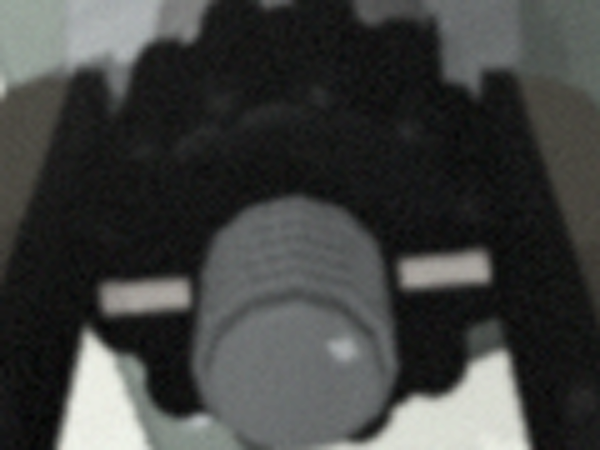

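The white lines are sharp on either side of the screw, so I can measure the nut's angle directly. It's about 25° past line-up, just short of the stop.

```bash
cat > ang.py <<'E'
from h import *
z=np.load("fit.npz"); o,F=z["o"],z["F"]; st=observe(); im=get_image("wrist"); L=(cloud("wrist",im,st)-o)@F
r=np.hypot(L[...,0],L[...,1]); m=(r<21)&(r>12)&(L[...,2]>45)&(L[...,2]<62)
g=im["color"].min(2).astype(float); k=(r>11)&(r<22)&(abs(L[...,2]-np.median(L[m][:,2]))<5)&(g>np.percentile(g[m],50)+60)
n,lab,stats,cen=cv2.connectedComponentsWithStats(k.astype(np.uint8))
cs=[L[lab==i][:,:2].mean(0) for i in np.argsort(-stats[1:,4])[:2]+1]; print(cs,sorted(stats[1:,4])[::-1][:4])
d=cs[0]-cs[1]; print("line angle",np.degrees(np.arctan2(d[1],d[0]))%180,"top z",np.median(L[m][:,2]))
E
python3 ang.py
```

```text
[array([ 6.82158481, 14.79853098]), array([ -5.24963482, -13.89156703])] [np.int32(82), np.int32(75), np.int32(4), np.int32(2)]
line angle 67.18131183473581 top z 53.0910247015871
```

>>> step_arm(series=[[0,0,-0.001,0,0,-0.1278],[0,0,-0.001,0,0,-0.1278],[0,0,-0.001,0,0,-0.1278],[0,0,-0.001,0,0,-0.1278],[0,0,0,0,0,0]])

```text
clock: 21.33
tool_pos: [598.4, 63.9, 85.6]
eef_rot: [[0.865, 0.09, 0.494], [0.058, -0.995, 0.08], [0.499, -0.04, -0.866]]
force: [1.0, 2.5, 3.1]
width: 0.502
grip_force: 25.0
```

```bash
python3 ang.py; python3 s.py
```

```text
[array([  1.08439068, -15.20935343]), array([ 0.73136721, 16.27071428])] [np.int32(105), np.int32(75), np.int32(1)]
line angle 90.64249884021976 top z 53.91078381391286
clock 21.3833 J [  4.34  13.12 126.81  13.55  10.41  77.46] local tcp [ -0.02   0.23 -18.84] ydir local [-0.09 -1.    0.  ] force [1.6  2.61 2.97] mom [ 0.64 -0.17  0.47] w 0.4982368610667698 24.999705255031586
tilt deg [ 0.08 -0.04  0.  ]
shift mm [  0.05   0.24 -10.84]
axial moment (tool z) -0.1052028588772878 force tool [ 3.   -2.59 -1.57]
```

The nut is lined up: 90.6° with the knob top at 53.9 mm. I'm releasing it and retracting.

>>> step_arm(series=[[0,0,0,0,0,0],[0,0,0,0,0,0],[0,0,0,0,0,0],[0,0,0,0,0,0],[0,0,-0.1,0,0,0],[0,0,-0.1,0,0,0],[0,0,-0.1,0,0,0],[0,0,-0.1,0,0,0],[0,0,-0.1,0,0,0],[0,0,0,0,0,0]], fingers=0.85)

```text
clock: 22.22
tool_pos: [548.8, 55.5, 174.7]
eef_rot: [[0.864, 0.084, 0.496], [0.051, -0.995, 0.08], [0.501, -0.044, -0.864]]
force: [0.4, 0.9, 0.3]
width: 0.851
grip_force: 0.0
```

```bash
python3 ang.py; python3 s.py
python3 - <<'E'
from h import *
np.set_printoptions(precision=2,suppress=True)
z=np.load("fit.npz"); o,F=z["o"],z["F"]; st=observe(); Rt=np.array(st["eef_rot"])
b=np.array([F[1,1],-F[0,1],0])
for s in (1,-1):
    G=np.stack([np.cross(s*b,[0,0,-1]),s*b,[0,0,-1]],1); print("vertical rotvec deg",np.degrees(R.from_matrix(Rt.T@G).as_rotvec()))
# button from all cams
for c in ["wrist","top","side"]:
    im=get_image(c)
    for d in pinpoint(c,"pin_button")[:1]: print(c,d["confidence"],w2(c,im,d["at"],st),F.T@(w2(c,im,d["at"],st)-o))
print(o, "button pred",o+F[:,1]*102.5)
E
```

```text
[array([ 0.4574545 , 16.25090371]), array([  0.69715748, -15.12812359])] [np.int32(43), np.int32(38)]
line angle 90.43767136617578 top z 53.867084541639755
clock 22.2667 J [  3.62  -0.88 127.72   7.03  23.27  83.73] local tcp [ 0.64  0.08 82.3 ] ydir local [-0.09 -1.    0.  ] force [ 0.65 -0.02  0.22] mom [-0.01  0.25 -0.05] w 0.8492264264758385 0.0
tilt deg [ 0.09 -0.17  0.  ]
shift mm [-0.9  -0.01 90.3 ]
axial moment (tool z) 0.05701900347517856 force tool [0.67 0.07 0.13]
vertical rotvec deg [ 22.92 -24.91 -92.76]
vertical rotvec deg [-24.31 -22.37  82.69]
wrist 0.8 [572.1  164.14 107.07] [  2.34 103.43   4.6 ]
top 0.69 [ 557.52 -287.9    24.03] [-115.3  -340.23  -23.37]
side 0.46 [571.82 165.02 101.23] [ -0.7  104.34  -0.39]
[589.2   62.13 101.92] button pred [572.53 163.27 101.92]
```

>>> step_arm(series=[[0,0,0,0.03396,-0.0369,-0.1374],[0,0,0,0.03396,-0.0369,-0.1374],[0,0,0,0.03396,-0.0369,-0.1374],[0,0,0,0.03396,-0.0369,-0.1374],[0,0,0,0.03396,-0.0369,-0.1374],[0,0,0,0.03396,-0.0369,-0.1374],[0,0,0,0.03396,-0.0369,-0.1374],[0,0,0,0.03396,-0.0369,-0.1374],[0,0,0,0.03396,-0.0369,-0.1374],[0,0,0,0.03396,-0.0369,-0.1374]], fingers=0)

```text
clock: 23.4
tool_pos: [548.7, 55.3, 170.8]
eef_rot: [[0.36, 0.922, 0.142], [0.917, -0.378, 0.127], [0.171, 0.084, -0.982]]
force: [-0.1, -0.5, 0.2]
width: 0.147
grip_force: 0.0
```

>>> step_arm(series=[[0,0,0,0.03396,-0.0369,-0.1374],[0,0,0,0.03396,-0.0369,-0.1374],[0,0,0,0.03396,-0.0369,-0.1374],[0,0,0,0.03396,-0.0369,-0.1374],[0,0,0,0.03396,-0.0369,-0.1374],[0,0,0,0,0,0]])

```text
clock: 23.9
tool_pos: [549.3, 56.4, 170.7]
eef_rot: [[-0.161, 0.987, -0.004], [0.987, 0.161, 0.001], [0.001, -0.004, -1.0]]
force: [-0.6, -0.3, -0.1]
width: 0.0
grip_force: 0.0
```

```bash
cat > v.py <<'E'
from h import *
np.set_printoptions(precision=2,suppress=True)
z=np.load("fit.npz"); o,F=z["o"],z["F"]; st=observe(); Rt=np.array(st["eef_rot"]); p=np.array(st["tool_pos"])
y=F[:,1]; b=np.array([y[1],-y[0],0])
s=np.sign(Rt[:,1]@b); G=np.stack([np.cross(s*b,[0,0,-1]),s*b,[0,0,-1]],1)
print("clock",st["clock"],"J",np.array(st["joint_positions"]),p,"w",st["width"],"rot err",np.degrees(R.from_matrix(Rt.T@G).as_rotvec()))
print("y of tool from axis",(p-o)@y,"side",(p-o)@b,"z",p[2],"force y",np.array(st["force"])@y,np.array(st["force"]))
for d in (135,):
    t=o+y*d; t[2]=48; print("shift",Rt.T@(t-p))
E
python3 v.py
```

```text
clock 23.9 J [  5.67  14.13 102.64   0.06  63.44  -3.59] [549.35  56.44 170.67] w 0.0004614040736658934 rot err [-0.2  -0.06 -0.12]
y of tool from axis 0.8652975690750722 side -40.24284079828858 z 170.67122393587348 force y -0.1614712450067814 [-0.61 -0.26 -0.09]
shift [134.08  40.4  122.68]
```

>>> step_arm(series=[[0.134,0.0404,0,0,0,0],[0.134,0.0404,0,0,0,0],[0.134,0.0404,0,0,0,0],[0.134,0.0404,0,0,0,0],[0.134,0.0404,0,0,0,0],[0,0,0,0,0,0]])

```text
clock: 24.4
tool_pos: [568.2, 198.3, 171.2]
eef_rot: [[-0.153, 0.988, -0.002], [0.988, 0.153, 0.004], [0.005, -0.001, -1.0]]
force: [-0.9, -0.0, 0.2]
width: 0.005
grip_force: 0.0
```

>>> step_arm(series=[[0,0,0.1022,0,0,0],[0,0,0.1022,0,0,0],[0,0,0.1022,0,0,0],[0,0,0.1022,0,0,0],[0,0,0.1022,0,0,0],[0,0,0.1022,0,0,0],[0,0,0,0,0,0]])

```text
clock: 24.98
tool_pos: [564.4, 192.7, 45.1]
eef_rot: [[-0.152, 0.988, -0.008], [0.988, 0.152, 0.0], [0.001, -0.008, -1.0]]
force: [-1.3, -0.2, -1.2]
width: 0.005
grip_force: 0.0
```

```bash
python3 v.py
python3 - <<'E'
from h import *
a=get_image("side")["color"][230:350,200:360]; b=get_image("wrist")["color"]
cv2.imwrite("pics/p7.png",np.clip(np.hstack([cv2.resize(a,(400,300),interpolation=cv2.INTER_CUBIC),cv2.resize(b,(400,300))])*1.6,0,255).astype(np.uint8)[:,:,::-1])
E
```

```text
clock 24.9833 J [ 18.6   26.5  102.73   0.2   51.2    9.75] [564.42 192.71  45.12] w 0.005229360101871087 rot err [-0.45 -0.08 -0.64]
y of tool from axis 132.87423681709475 side -3.206586103270371 z 45.11997247602694 force y 0.008214089311856382 [-1.33 -0.21 -1.24]
shift [ 2.17  3.16 -2.9 ]
```

View pics/p7.png

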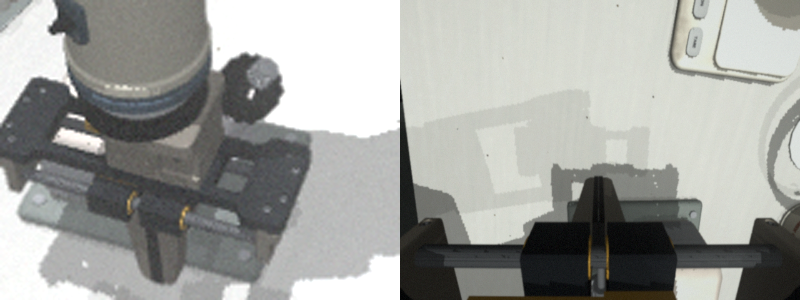

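>>> step_arm(series=[[-0.025,0.008,-0.007,0,0,0],[-0.025,0.008,-0.007,0,0,0],[-0.025,0,0,0,0,0],[-0.025,0,0,0,0,0],[-0.025,0,0,0,0,0],[-0.025,0,0,0,0,0],[-0.025,0,0,0,0,0],[-0.025,0,0,0,0,0]])

```text
clock: 25.75
tool_pos: [577.3, 155.1, 52.3]
eef_rot: [[-0.155, 0.988, -0.001], [0.988, 0.155, 0.002], [0.002, -0.001, -1.0]]
force: [1.3, 2.6, 0.8]
width: 0.001
grip_force: 1.1
```

```bash
python3 v.py
```

```text
clock 25.75 J [ 14.81  25.85 102.67   0.17  51.51   5.8 ] [577.34 155.15  52.3 ] w 0.0013728409553761787 rot err [-0.04 -0.13 -0.46]
y of tool from axis 93.70520037259465 side 3.4323445952871645 z 52.30145948112687 force y 2.3514834057591516 [1.29 2.6  0.84]
shift [41.26 -3.76  4.4 ]
```

Pushing takes 2.4 N, which is just the pin's friction, and the face is about 19 mm in. That is past the blocked depth, so the nose has entered the hole.

>>> step_arm(series=[[-0.025,-0.004,0,0,0,0],[-0.025,-0.004,0,0,0,0],[-0.025,-0.004,0,0,0,0],[-0.025,0,0,0,0,0],[-0.025,0,0,0,0,0]])

```text
clock: 26.17
tool_pos: [578.3, 129.9, 51.9]
eef_rot: [[-0.155, 0.988, -0.002], [0.988, 0.155, 0.002], [0.002, -0.002, -1.0]]
force: [0.9, 1.9, 0.3]
width: 0.007
grip_force: 1.1
```

```bash
python3 v.py
```

```text
clock 26.1667 J [ 12.43  25.53 103.28   0.16  51.29   3.42] [578.29 129.87  51.89] w 0.006541588714486709 rot err [-0.1  -0.12 -0.45]
y of tool from axis 68.61426903290517 side 0.2564411663921455 z 51.885593157253204 force y 1.6803707085754775 [0.91 1.85 0.35]
shift [66.37 -0.78  4.02]
```

>>> step_arm(series=[[-0.008,0,0,0,0,0],[-0.008,0,0,0,0,0],[0,0,0,0,0,0]])

```text
clock: 26.42
tool_pos: [578.7, 127.7, 51.9]
eef_rot: [[-0.154, 0.988, -0.002], [0.988, 0.154, 0.003], [0.003, -0.002, -1.0]]
force: [-0.3, 4.7, 0.5]
width: 0.003
grip_force: 2.6
```

```bash
python3 v.py
```

```text
clock 26.4167 J [ 12.17  25.52 103.29   0.25  51.29   3.15] [578.7  127.68  51.9 ] w 0.00315835534014121 rot err [-0.1  -0.19 -0.5 ]
y of tool from axis 66.38084571649907 side 0.3036662094971489 z 51.90040436238442 force y 4.672320168003851 [-0.3   4.69  0.52]
shift [68.6  -0.89  4.13]
```

Force is rising at a face position of about 56 mm. I'll press gently to confirm the end stop, then back off.

>>> step_arm(series=[[-0.01,0,0,0,0,0],[-0.01,0,0,0,0,0],[0,0,0,0,0,0],[0,0,0,0,0,0]])

```text
clock: 26.75
tool_pos: [578.7, 127.5, 52.0]
eef_rot: [[-0.153, 0.988, -0.003], [0.988, 0.153, 0.008], [0.008, -0.002, -1.0]]
force: [-3.6, 22.6, 0.2]
width: 0.005
grip_force: 11.8
```

```bash
python3 v.py
```

```text
clock 26.75 J [ 11.96  25.5  103.31   0.61  51.26   2.78] [578.72 127.53  51.98] w 0.004981995314142959 rot err [-0.1  -0.47 -0.55]
y of tool from axis 66.23045565351315 side 0.299515733498685 z 51.976329599393765 force y 22.852620786572093 [-3.65 22.56  0.22]
shift [68.73 -0.96  4.54]
```

>>> step_arm(series=[[0.1,0,0,0,0,0],[0.1,0,0,0,0,0],[0.1,0,0,0,0,0],[0,0,-0.15,0,0,0],[0,0,-0.15,0,0,0],[0,0,-0.15,0,0,0],[0,0,-0.15,0,0,0],[-0.1,-0.15,0,0,0,0],[-0.1,-0.15,0,0,0,0],[0,-0.15,0,0,0,0]])

```text
clock: 27.58
tool_pos: [486.6, 126.2, 172.2]
eef_rot: [[-0.154, 0.988, -0.002], [0.988, 0.154, 0.0], [0.0, -0.002, -1.0]]
force: [-0.3, -0.5, 1.4]
width: 0.005
grip_force: 0.0
```

```bash
python3 v.py
python3 - <<'E'
from h import *
np.set_printoptions(precision=1,suppress=True)
z=np.load("fit.npz"); o,F=z["o"],z["F"]; st=observe(); pics=[]
for c in ["side","wrist","top"]:
    im=get_image(c); L=(cloud(c,im,st)-o)@F
    for l in ["pin_button","knob_middle"]:
        for d in pinpoint(c,l)[:1]: print(c,l,d["confidence"],F.T@(w2(c,im,d["at"],st)-o))
    if c=="side": a=im["color"][230:350,200:360]
    if c=="wrist": b=im["color"]
cv2.imwrite("pics/e8.png",np.clip(np.hstack([cv2.resize(a,(400,300),interpolation=cv2.INTER_CUBIC),cv2.resize(b,(400,300))])*1.6,0,255).astype(np.uint8)[:,:,::-1])
E
```

```text
clock 27.5833 J [ 14.35   9.5  108.35   0.04  62.25   5.45] [486.64 126.24 172.22] w 0.005264810526638468 rot err [-0.11 -0.02 -0.48]
y of tool from axis 79.9315828548559 side -90.76105024658015 z 172.22459697427394 force y -0.39334527796424595 [-0.35 -0.46  1.4 ]
shift [ 55.78  90.54 124.07]
side pin_button 0.59 [-0.8 55.1 -0.3]
side knob_middle 0.73 [-2.3 -2.8 36. ]
wrist pin_button 0.67 [-0.1 56.5  3.3]
wrist knob_middle 0.82 [ 0.4 -0.1 40.5]
top pin_button 0.44 [ 2.5 51.9 -0.7]
top knob_middle 0.84 [-2.1  0.3 38.1]
```

View pics/e8.png

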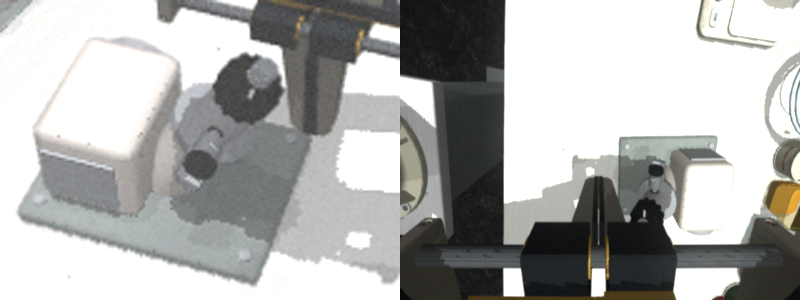

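The side view shows the button (200,163) seated against the guide, and the networks put its face at about 56 mm. The arm is clear, so I'm handing in.

```bash
python3 -c "
from rig import *
print(hand_in())"
```

```text
the job is handed in; nothing more can be done
None
```

The nut is screwed down and lined up with the lock pin, the pin was pushed to its end stop (button face about 56 mm from the screw axis), the arm is clear of the slicer and the job is handed in at about 28 s; the hand-in returned no verdict.

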